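Sort the microscope bench into its trays

TASK

Clear up beside the microscope: stand the two dropper bottles in the blue tray, the two specimen jars in the green tray and the microscope objective in the black tray. Each must end upright on the floor of its tray, fully inside the rim, released and still. Leave the tally counter and the slide box where they are.

Things in the scene. Friction and masses are not known exactly. Their poses are not given: they have to be found in the camera images.
- dropper_yellow_mid (a point): loose dropper bottle with a yellow conical cap, standing upright: white cylindrical body 32 mm diameter from the bench to 46 mm up (grip it there), narrowing above to the yellow cone, 76 mm tall in all, about 45 g. Point: on its axis half-way up, 38 mm above its underside; z up
- dropper_blue_mid (a point): loose dropper bottle with a blue conical cap, standing upright: white cylindrical body 32 mm diameter from the bench to 46 mm up (grip it there), narrowing above to the blue cone, 76 mm tall in all, about 45 g. Point: on its axis half-way up, 38 mm above its underside; z up
- jar_white_mid (a point): loose squat round specimen jar with a white screw lid, standing upright: amber body 38 mm diameter with a paper label, the ridged lid 42 mm diameter from 44 mm up to the top at 58 mm, about 70 g. Point: on its axis half-way up, 29 mm above its underside; z up
- jar_green_mid (a point): loose squat round specimen jar with a green screw lid, standing upright: amber body 38 mm diameter with a paper label, the ridged lid 42 mm diameter from 44 mm up to the top at 58 mm, about 70 g. Point: on its axis half-way up, 29 mm above its underside; z up
- objective_mid (a point): loose microscope objective standing upright, lens up: black barrel 28 mm diameter from the bench to 34 mm up (grip it there) with a thin yellow ring, steel nose above, 50 mm tall in all, about 110 g. Point: on its axis half-way up, 25 mm above its underside; z up
- blue_tray: shallow open blue plastic tray for the dropper bottles, fixed to the bench; 106 x 146 mm outside (its x, y), 16 mm high, floor and walls 3 mm thick (inside 100 x 140 mm). Origin: centre of its underside, on the bench; z up, y along its long side. All three trays differ only in colour, and stand in any order and turned up to 0.35 rad
- green_tray: shallow open green plastic tray for the specimen jars, fixed to the bench; 106 x 146 mm outside (its x, y), 16 mm high, floor and walls 3 mm thick (inside 100 x 140 mm). Origin: centre of its underside, on the bench; z up, y along its long side. All three trays differ only in colour, and stand in any order and turned up to 0.35 rad
- black_tray: shallow open black plastic tray for the objective, fixed to the bench; 106 x 146 mm outside (its x, y), 16 mm high, floor and walls 3 mm thick (inside 100 x 140 mm). Origin: centre of its underside, on the bench; z up, y along its long side. All three trays differ only in colour, and stand in any order and turned up to 0.35 rad
- tally_counter: bystander, to be left alone: yellow box with a blue top and six black keys, 90 x 150 x 40 mm, loose on the bench to one side of the trays. Origin: centre of its underside; y along its long side
- slide_box: bystander, to be left alone: flat wooden slide box with a brass clasp, 85 x 175 x 33 mm, loose on the bench to one side of the trays. Origin: centre of its underside; y along its long side
Things that resemble listed ones, but are neither listed nor needed, are in the scene too. Several things look just like the blue_tray: the one meant starts nearest to the robot's base. Of the things that look like the green_tray, the larger one is meant.

How it is judged:
At the end, for the whole second after the job is handed in: Droppers stand in the blue tray, jars in the green, objective in the black: upright within 0.15 rad, underside at the tray floor (-4 to +8 mm from the tray underside), outline inside the walls (2 mm slack), all slower than 0.02 m/s (x of dropper_yellow_mid in the frame of blue_tray between -0.036 and 0.036 m and y of dropper_yellow_mid in the frame of blue_tray between -0.056 and 0.056 m and z of dropper_yellow_mid in the frame of blue_tray between 0.034 and 0.046 m and angle between each of dropper_yellow_mid, dropper_blue_mid, jar_white_mid, jar_green_mid, objective_mid's own z axis and vertical below 0.15 rad and linear speed of each of dropper_yellow, dropper_blue, jar_white, jar_green, objective below 0.02 m/s and x of dropper_blue_mid in the frame of blue_tray between -0.036 and 0.036 m and y of dropper_blue_mid in the frame of blue_tray between -0.056 and 0.056 m and z of dropper_blue_mid in the frame of blue_tray between 0.034 and 0.046 m and x of jar_white_mid in the frame of green_tray between -0.033 and 0.033 m and y of jar_white_mid in the frame of green_tray between -0.053 and 0.053 m and z of jar_white_mid in the frame of green_tray between 0.025 and 0.037 m and x of jar_green_mid in the frame of green_tray between -0.033 and 0.033 m and y of jar_green_mid in the frame of green_tray between -0.053 and 0.053 m and z of jar_green_mid in the frame of green_tray between 0.025 and 0.037 m and x of objective_mid in the frame of black_tray between -0.038 and 0.038 m and y of objective_mid in the frame of black_tray between -0.058 and 0.058 m and z of objective_mid in the frame of black_tray between 0.021 and 0.033 m); the robot touches nothing.
It fails at once if the tally counter is shifted by more than 20 mm (distance of tally_counter from where it was at the start of the episode above 0.02 m).
It fails at once if the slide box is shifted by more than 20 mm (distance of slide_box from where it was at the start of the episode above 0.02 m).
It also fails if it takes over 122 s, if anything falls off the work surface, if the arm or the gripper's body presses on something with over 40 N, if the wrist force passes 120 N, or if a joint passes its speed limit or range.

ROBOT

A 7-joint arm with a two-finger parallel gripper is mounted at the origin on the work surface. World frame = base frame: x ahead of the robot, y to its left, z up, the work surface at z = 0. Lengths are in m, angles in rad, forces in N, time in s.
With the tool pointing down it reaches from about 0.425 to 0.925 m from the base axis. Payload 6.8 kg.
Tool frame: the origin (TCP) lies on the centre line of the jaws, within the pads' length; the fingertips stand 14 mm ahead of it and the grasp point (between the pads) lies 5 mm behind it; y points along the fingers, x is the direction in which the jaws open and shut, and the axes are right-handed (so a half turn about y gives the same grasp; the last joint's range is limited). The gripper opens to 85 mm and grips with 20 to 120 N. Pads are 22 mm wide; open, the fingers measure 114 mm over their backs; the gripper's body (76 mm by 85 mm) begins 54 mm behind the grasp point. The pads swing forward as they close: fully open they stand 13 mm farther back than shut.
Start: joints at [1.019, 0.477, 0.022, 1.555, -0.011, 1.109, -0.083], TCP at [0.29, -0.61, 0.245] pointing down, gripper open.
Joint ranges: [-2.96, 2.96], [-0.34, 2.1], [-1.41, 1.46], [0.24, 2.44], [-1.37, 4.51], [0.17, 1.92], [-2.96, 2.96]. Speed limits (rad/s): [2.39, 2.39, 3.14, 3.14, 3.14, 3.14, 3.14].

INTERFACE

Orientations are given as a rotation vector (axis times angle).
In Python, from bench import get_obs, vision, ticket gives the robot as it stands. The module is installed in compiled form; this text tells all that it offers.
- The arm moves only by the tool jog_arm, never from a script. Its argument "motion" is a list of rows, each an object of numbers: "gripper": the finger opening in mm, from 0 to 85.4; "tx", "ty", "tz": the shift along the tool's x, y, z in mm; "ax", "ay", "az": the turn, a rotation vector about the tool's x, y, z in rad. In form: [{"gripper": .., "tx": .., "ty": .., "tz": .., "ax": .., "ay": .., "az": ..}, ...]. A call has 1 to 12 rows; each row shifts and turns the commanded pose from where the row before left it, along the tool's axes as they then stand; what a row does not reach is not made up. A row lasts 1/10 s, in which the tool goes at most 50 mm and 8.59 degrees, less where a joint would pass 70% of its speed; a pose out of reach is approached as far as the arm can. A call is refused whole if a number of a shift passes 50 or a number of a turn 0.15, either way. A call with a gripper value outside its range is refused whole. The fingers move at their own pace and stop on an object; "newtons" is the grip in N (left out, the last holds). Time passes only in rows, so rows that do not move let the fingers close. It gives the time, the measured TCP pose, the force and the opening at its end, in the units of the state.
- get_obs(): the state, without advancing time (a new reading comes with each control period).
- vision.grab_frame(name): name is "scene" or "top" or "wrist"; returns the picture (400x640x3 uint8, red, green, blue); there is no depth.
- vision.get_calibration(name): a dict with "camera_matrix" (3x3 intrinsics, pixels), "k1" (the pictures are not rectified: a ray, as slopes to the right and down, at radius r is drawn at 1 + k1 r^2 times it, then the intrinsics apply), "world_from_camera" (4x4, takes a point from camera to world coordinates). Camera axes: x right, y down, z forward; pixel columns grow to the right and rows downward; lengths in m; the calibration is good to about 2 mm. A picture is of the moment at which its call begins: read the wrist's pose just before it. get_calibration takes no time and is no camera call; for the wrist camera it gives the pose at the moment of the call.
- ticket.hand_in(): hands the job in, once; it reports no verdict.
The state is a dict: "clock": time; "joints": joint angles; "qvel": joint speeds; "tau": joint torques, N m; "tcp_pos": TCP position; "orientation": TCP orientation; "contact_force": force on the tool from outside, world axes, zero at the start; "moment": the same for the moment, N m; "grip_width": finger opening in m.
Only numpy, scipy, OpenCV 4.12 (cv2) and the standard library are available. Lean on these libraries where they do the work, as an engineer would, in place of code of your own. Each camera call takes 0.05 s, during which the arm holds its last target.

## Working session

There is one attempt and no reset: what is moved stays moved. The work goes in short steps, Python scripts to look and compute and a tool call to move; the robot and the scene stay as the last step left them, time stands still between calls to the robot, and variables do not carry over. Pictures are saved under pics/ and viewed, and the job is handed in when it is done.

Besides the shell and the picture viewer there is one more tool, called after ">>>" as name([rows], argument=value, ...), one row to a line, values as JSON. jog_arm: Moves the arm, as the interface text tells. Its arguments: {"type":"object","properties":{"motion":{"type":"array"},"newtons":{"type":"number"}},"required":["motion"]}

```bash
mkdir -p pics
python3 - <<'E'
from bench import get_obs, vision
import cv2
o=get_obs();print({k:(v if not hasattr(v,'tolist') else [round(x,4) for x in v.tolist()]) if k in('clock','tcp_pos','orientation','grip_width','contact_force') else '' for k,v in o.items()})
for n in("scene","top","wrist"):
    f=vision.grab_frame(n);cv2.imwrite(f"pics/{n}0.png",f[:,:,::-1]);c=vision.get_calibration(n)
    print(n,c)
E
```

```text
{'clock': 0.0, 'joints': '', 'qvel': '', 'tau': '', 'tcp_pos': [0.2896, -0.6091, 0.2443], 'orientation': [-1.3862, 0.8776, -0.8749], 'contact_force': [-0.2538, 0.4892, 0.6734], 'moment': '', 'grip_width': 0.08560294179697985}
scene {'camera_matrix': array([[494.13132528,   0.        , 323.64183817],
       [  0.        , 494.13132528, 196.48909341],
       [  0.        ,   0.        ,   1.        ]]), 'k1': -0.07311001109872366, 'world_from_camera': array([[-0.21223367,  0.68484141, -0.6971005 ,  1.44557322],
       [ 0.97711907,  0.1589182 , -0.1413624 ,  0.17592459],
       [ 0.01397113, -0.71115205, -0.7028994 ,  0.92307654],
       [ 0.        ,  0.        ,  0.        ,  1.        ]])}
top {'camera_matrix': array([[361.53351049,   0.        , 315.30746025],
       [  0.        , 361.53351049, 197.4017077 ],
       [  0.        ,   0.        ,   1.        ]]), 'k1': -0.01924359509170745, 'world_from_camera': array([[-0.02574894, -0.99820746,  0.05402639,  0.56056669],
       [-0.99950926,  0.02667162,  0.01642737, -0.00372937],
       [-0.01783889, -0.05357689, -0.99840437,  0.93551636],
       [ 0.        ,  0.        ,  0.        ,  1.        ]])}
wrist {'camera_matrix': array([[297.85938912,   0.        , 325.04070168],
       [  0.        , 297.85938912, 200.55150764],
       [  0.        ,   0.        ,   1.        ]]), 'k1': -0.05100543039213646, 'world_from_camera': array([[ 4.28745764e-01, -8.54365984e-01, -2.93659386e-01,
         3.65518129e-01],
       [-9.03424861e-01, -4.05739754e-01, -1.38559635e-01,
        -5.73194988e-01],
       [-7.68648540e-04,  3.24706046e-01, -9.45814672e-01,
         3.73223528e-01],
       [ 0.00000000e+00,  0.00000000e+00,  0.00000000e+00,
         1.00000000e+00]])}
```

View pics/top0.png

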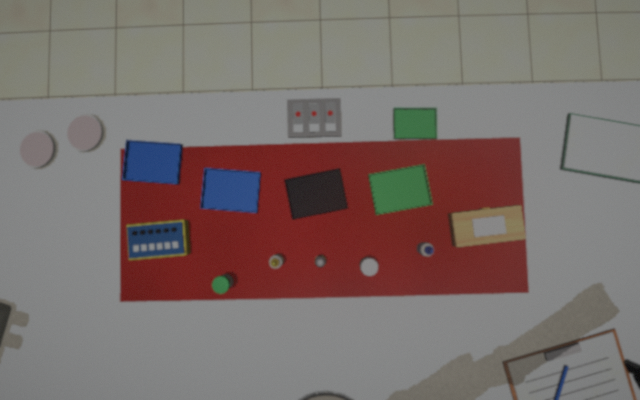

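View pics/scene0.png

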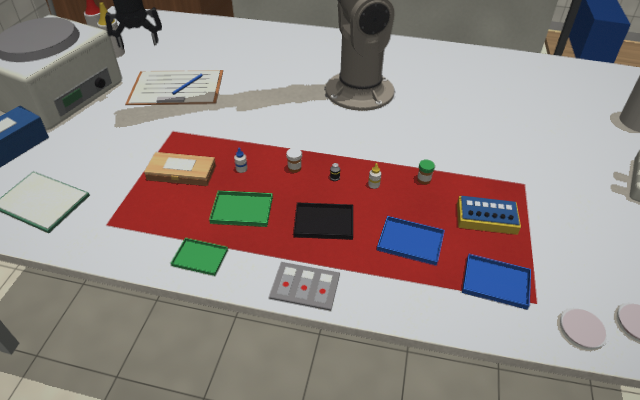

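Run:
```python
from bench import get_obs
from scipy.spatial.transform import Rotation as R
print(R.from_rotvec(get_obs()['orientation']).as_matrix().round(4))
```

```text
[[ 4.294e-01 -7.000e-04  9.031e-01]
 [-9.031e-01  1.200e-03  4.294e-01]
 [-1.400e-03 -1.000e+00 -1.000e-04]]
```

```bash
cat > h.py <<'E'
import numpy as np, cv2
from bench import get_obs, vision
from scipy.spatial.transform import Rotation as R
def ray(c,uv):
    K=c["camera_matrix"];d=np.array([[(uv[0]-K[0,2])/K[0,0],(uv[1]-K[1,2])/K[1,1]]]).ravel()
    r=d.copy()
    for _ in range(20): r=d/(1+c["k1"]*(r@r))
    T=c["world_from_camera"];return T[:3,3],T[:3,:3]@np.array([r[0],r[1],1])
def toplane(c,uv,z):
    o,d=ray(c,uv);return o+d*(z-o[2])/d[2]
def project(c,p):
    T=c["world_from_camera"];q=T[:3,:3].T@(np.asarray(p)-T[:3,3]);s=q[:2]/q[2];s=s*(1+c["k1"]*(s@s));K=c["camera_matrix"]
    return np.array([K[0,0]*s[0]+K[0,2],K[1,1]*s[1]+K[1,2]])
E
python3 - <<'E'
from h import *
im=cv2.imread('pics/top0.png');c=vision.get_calibration('top')
hsv=cv2.cvtColor(im,cv2.COLOR_BGR2HSV)
def tray(name,mask,box):
    x0,y0,x1,y1=box;m=np.zeros(mask.shape,np.uint8);m[y0:y1,x0:x1]=mask[y0:y1,x0:x1]
    cs,_=cv2.findContours(m,cv2.RETR_EXTERNAL,cv2.CHAIN_APPROX_NONE);k=max(cs,key=cv2.contourArea)
    P=np.array([toplane(c,p[0],0.016)[:2] for p in k],np.float32)
    r=cv2.minAreaRect(P*1000);b=cv2.boxPoints(r);e=b[1]-b[0];f=b[2]-b[1]
    L=e if np.hypot(*e)>np.hypot(*f) else f
    if L[1]<0:L=-L
    print(name,np.round(r[0],1),np.round(r[1],1),'longaxis angle from +y (ccw)',round(float(np.arctan2(-L[0],L[1])),3))
H,S,V=cv2.split(hsv)
red=((H<8)|(H>172))&(S>120)
tray('blue',((H>100)&(H<130)&(S>100)).astype(np.uint8),(190,160,270,222))
tray('green',((H>45)&(H<85)&(S>80)).astype(np.uint8),(360,158,440,222))
tray('black',((~red)).astype(np.uint8),(275,162,355,226))
big=cv2.resize(im[215:305,190:460],None,fx=2.9,fy=2.9,interpolation=cv2.INTER_CUBIC);cv2.imwrite('pics/topz.png',big)
s=cv2.imread('pics/scene0.png');cv2.imwrite('pics/scz.png',cv2.resize(s[135:200,215:455],None,fx=3.3,fy=3.3,interpolation=cv2.INTER_CUBIC))
# nonred blobs at objects
m=(~red).astype(np.uint8);m[:225]=0;m[292:]=0;m[:,:195]=0;m[:,445:]=0
n,l,st,ce=cv2.connectedComponentsWithStats(m)
for i in range(1,n):
    if st[i,4]>15: print(st[i],ce[i].round(1),toplane(c,ce[i],0.05).round(3))
E
```

```text
blue [635.6 229.2] [144.9 102.9] longaxis angle from +y (ccw) -0.105
green [ 625.8 -203.8] [102.8 143.2] longaxis angle from +y (ccw) 0.156
black [620.6  10. ] [102.2 141.6] longaxis angle from +y (ccw) 0.171
[417 242  17  15 206] [425.3 249. ] [ 0.476 -0.253  0.05 ]
[269 254  15  15 181] [275.7 261. ] [0.456 0.111 0.05 ]
[315 255  11  12 105] [319.9 260.9] [0.454 0.004 0.05 ]
[359 257  20  20 319] [368.8 266.4] [ 0.438 -0.115  0.05 ]
[211 274  23  18 323] [221.7 282.9] [0.406 0.245 0.05 ]
```

View pics/topz.png

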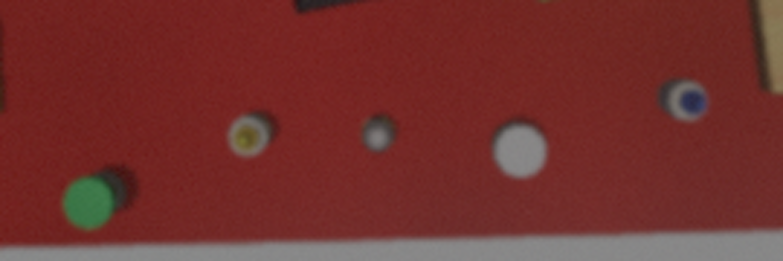

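View pics/scz.png

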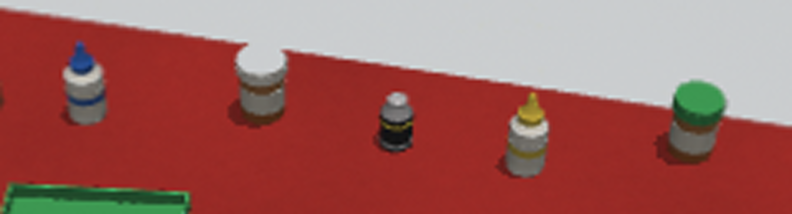

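Run:
```python
from h import *
c=vision.get_calibration('top');s=vision.get_calibration('scene')
def lsq(uv1,uv2):
    A=[];b=[]
    for (o,d) in (ray(c,uv1),ray(s,uv2)):
        d=d/np.linalg.norm(d);P=np.eye(3)-np.outer(d,d);A.append(P);b.append(P@o)
    x,*_=np.linalg.lstsq(np.vstack(A),np.hstack(b),rcond=None);return x
T=lambda u,v:(u/2.9+190-.3,v/2.9+215-.3)
S=lambda u,v:(u/3.3+215-.3,v/3.3+135-.3)
for n,t,z,sc in (('wjar',T(520,150),.058,S(262,57)),('gjar',T(89,203),.058,S(698,98)),('ydrop tip',T(246,137),.076,S(532,97)),('bdrop tip',T(691,101),.076,S(80,45)),('obj',T(377,131),.05,S(398,97))):
    print(n,toplane(c,t,z).round(4),'scene',toplane(s,sc,z).round(4),'tri',lsq(t,sc).round(4))
print(toplane(c,T(249,136),.046),toplane(c,T(686,101),.046))
```

```text
wjar [ 0.4386 -0.114   0.058 ] scene [ 0.4364 -0.1137  0.058 ] tri [ 0.4388 -0.1134  0.06  ]
gjar [0.4029 0.2455 0.058 ] scene [0.4054 0.2445 0.058 ] tri [0.4028 0.2453 0.0561]
ydrop tip [0.4568 0.1108 0.076 ] scene [0.4565 0.1134 0.076 ] tri [0.4565 0.1121 0.0756]
bdrop tip [ 0.4771 -0.2517  0.076 ] scene [ 0.4763 -0.2569  0.076 ] tri [ 0.4776 -0.2539  0.077 ]
obj [0.4561 0.0041 0.05  ] scene [0.4512 0.0046 0.05  ] tri [0.4565 0.0048 0.0545]
[0.45398526 0.11223151 0.046     ] [ 0.47427793 -0.25619257  0.046     ]
```

>>> jog_arm([
  {"ay":-0.14,"gripper":85},
  {"ay":-0.14},
  {"ay":-0.14},
  {"ay":-0.14},
  {"ay":-0.14},
  {"ay":-0.14},
  {"ay":-0.14},
  {"ay":-0.147},
  {},
], newtons=40)

```text
schema error: expected keys gripper, tx, ty, tz, ax, ay, az
```

>>> jog_arm([
  {"gripper":85,"tx":0,"ty":0,"tz":0,"ax":0,"ay":-0.14,"az":0},
  {"gripper":85,"tx":0,"ty":0,"tz":0,"ax":0,"ay":-0.14,"az":0},
  {"gripper":85,"tx":0,"ty":0,"tz":0,"ax":0,"ay":-0.14,"az":0},
  {"gripper":85,"tx":0,"ty":0,"tz":0,"ax":0,"ay":-0.14,"az":0},
  {"gripper":85,"tx":0,"ty":0,"tz":0,"ax":0,"ay":-0.14,"az":0},
  {"gripper":85,"tx":0,"ty":0,"tz":0,"ax":0,"ay":-0.14,"az":0},
  {"gripper":85,"tx":0,"ty":0,"tz":0,"ax":0,"ay":-0.14,"az":0},
  {"gripper":85,"tx":0,"ty":0,"tz":0,"ax":0,"ay":-0.147,"az":0},
  {"gripper":85,"tx":0,"ty":0,"tz":0,"ax":0,"ay":0,"az":0},
], newtons=40)

```text
clock: 1.05
tcp_pos: [0.2895, -0.6095, 0.2449]
orientation: [-1.57, -0.001, 0.001]
contact_force: [-0.7, 0.5, -0.3]
grip_width: 0.0851
```

>>> jog_arm([
  {"gripper":85,"tx":20,"ty":0,"tz":35,"ax":0,"ay":0,"az":0},
  {"gripper":85,"tx":20,"ty":0,"tz":35,"ax":0,"ay":0,"az":0},
  {"gripper":85,"tx":20,"ty":0,"tz":35,"ax":0,"ay":0,"az":0},
  {"gripper":85,"tx":20,"ty":0,"tz":35,"ax":0,"ay":0,"az":0},
  {"gripper":85,"tx":20,"ty":0,"tz":35,"ax":0,"ay":0,"az":0},
  {"gripper":85,"tx":20,"ty":0,"tz":35,"ax":0,"ay":0,"az":0},
  {"gripper":85,"tx":20,"ty":0,"tz":35,"ax":0,"ay":0,"az":0},
  {"gripper":85,"tx":20,"ty":0,"tz":35,"ax":0,"ay":0,"az":0},
  {"gripper":85,"tx":20,"ty":0,"tz":35,"ax":0,"ay":0,"az":0},
  {"gripper":85,"tx":6,"ty":0,"tz":38,"ax":0,"ay":0,"az":0},
  {"gripper":85,"tx":0,"ty":0,"tz":0,"ax":0,"ay":0,"az":0},
  {"gripper":85,"tx":0,"ty":0,"tz":0,"ax":0,"ay":0,"az":0},
])

```text
clock: 2.25
tcp_pos: [0.476, -0.2559, 0.2454]
orientation: [-1.571, 0.001, -0.001]
contact_force: [-0.0, -0.5, -0.6]
grip_width: 0.0851
```

>>> jog_arm([
  {"gripper":85,"tx":0,"ty":40,"tz":0,"ax":0,"ay":0,"az":0},
  {"gripper":85,"tx":0,"ty":40,"tz":0,"ax":0,"ay":0,"az":0},
  {"gripper":85,"tx":0,"ty":40,"tz":0,"ax":0,"ay":0,"az":0},
  {"gripper":85,"tx":0,"ty":40,"tz":0,"ax":0,"ay":0,"az":0},
  {"gripper":85,"tx":0,"ty":30,"tz":0,"ax":0,"ay":0,"az":0},
  {"gripper":85,"tx":0,"ty":20,"tz":0,"ax":0,"ay":0,"az":0},
  {"gripper":85,"tx":0,"ty":9,"tz":0,"ax":0,"ay":0,"az":0},
  {"gripper":60,"tx":0,"ty":0,"tz":0,"ax":0,"ay":0,"az":0},
  {"gripper":40,"tx":0,"ty":0,"tz":0,"ax":0,"ay":0,"az":0},
  {"gripper":20,"tx":0,"ty":0,"tz":0,"ax":0,"ay":0,"az":0},
  {"gripper":20,"tx":0,"ty":0,"tz":0,"ax":0,"ay":0,"az":0},
  {"gripper":20,"tx":0,"ty":0,"tz":0,"ax":0,"ay":0,"az":0},
])

```text
clock: 3.45
tcp_pos: [0.4766, -0.2572, 0.0276]
orientation: [-1.572, -0.001, -0.002]
contact_force: [-2.0, 0.2, 6.7]
grip_width: 0.0308
```

>>> jog_arm([
  {"gripper":20,"tx":0,"ty":0,"tz":0,"ax":0,"ay":0,"az":0},
  {"gripper":20,"tx":0,"ty":0,"tz":0,"ax":0,"ay":0,"az":0},
  {"gripper":20,"tx":0,"ty":-15,"tz":0,"ax":0,"ay":0,"az":0},
  {"gripper":20,"tx":0,"ty":-35,"tz":0,"ax":0,"ay":0,"az":0},
  {"gripper":20,"tx":0,"ty":-40,"tz":0,"ax":0,"ay":0,"az":0},
  {"gripper":20,"tx":0,"ty":-40,"tz":0,"ax":0,"ay":0,"az":0},
  {"gripper":20,"tx":0,"ty":0,"tz":0,"ax":0,"ay":0,"az":0},
])

```text
clock: 4.15
tcp_pos: [0.4793, -0.2578, 0.1628]
orientation: [-1.576, -0.008, -0.008]
contact_force: [0.7, -0.5, -1.0]
grip_width: 0.0308
```

Run:
```python
from h import *
for n in("scene","wrist"): cv2.imwrite(f"pics/{n}1.png",vision.grab_frame(n)[:,:,::-1])
a=cv2.imread('pics/scene1.png')[60:200,120:360]; cv2.imwrite('pics/c1.png',cv2.resize(a,None,fx=3,fy=3))
```

```text
(no output)
```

View pics/c1.png

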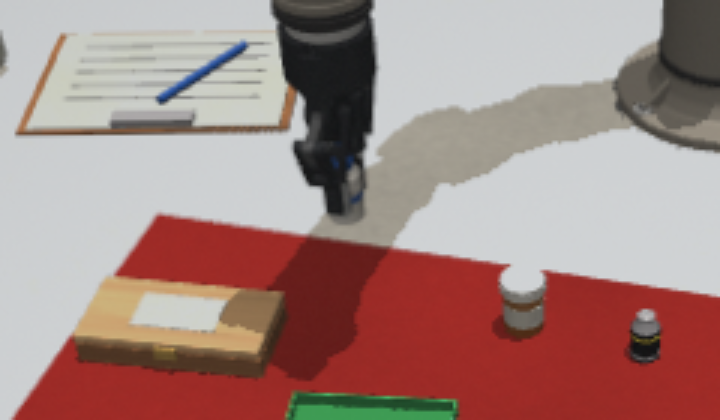

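View pics/wrist1.png

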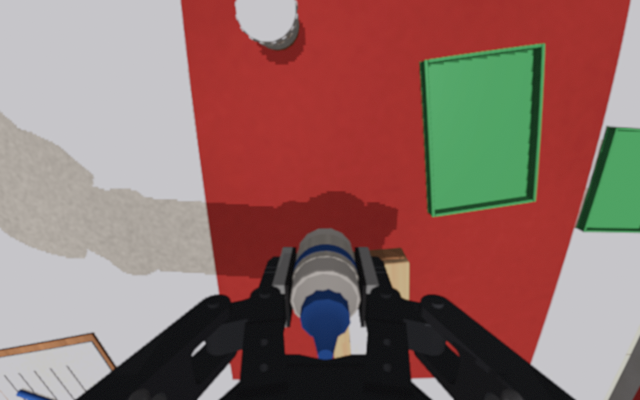

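>>> jog_arm([
  {"gripper":20,"tx":14,"ty":0,"tz":25,"ax":0,"ay":0,"az":0},
  {"gripper":20,"tx":14,"ty":0,"tz":43,"ax":0,"ay":0,"az":0},
  {"gripper":20,"tx":14,"ty":0,"tz":43,"ax":0,"ay":0,"az":0},
  {"gripper":20,"tx":14,"ty":0,"tz":43,"ax":0,"ay":0,"az":0},
  {"gripper":20,"tx":14,"ty":0,"tz":43,"ax":0,"ay":0,"az":0},
  {"gripper":20,"tx":14,"ty":0,"tz":43,"ax":0,"ay":0,"az":0},
  {"gripper":20,"tx":14,"ty":0,"tz":43,"ax":0,"ay":0,"az":0},
  {"gripper":20,"tx":14,"ty":0,"tz":43,"ax":0,"ay":0,"az":0},
  {"gripper":20,"tx":14,"ty":0,"tz":43,"ax":0,"ay":0,"az":0},
  {"gripper":20,"tx":14,"ty":0,"tz":43,"ax":0,"ay":0,"az":0},
  {"gripper":20,"tx":14,"ty":0,"tz":43,"ax":0,"ay":0,"az":0},
  {"gripper":20,"tx":0,"ty":0,"tz":0,"ax":0,"ay":0,"az":0},
])

```text
clock: 5.45
tcp_pos: [0.6284, 0.2073, 0.155]
orientation: [-1.565, -0.006, 0.009]
contact_force: [-0.3, 0.4, 0.1]
grip_width: 0.0311
```

>>> jog_arm([
  {"gripper":20,"tx":0,"ty":0,"tz":0,"ax":0,"ay":0,"az":0},
  {"gripper":20,"tx":0,"ty":0,"tz":0,"ax":0,"ay":0,"az":0},
])

```text
clock: 5.65
tcp_pos: [0.6292, 0.1964, 0.1549]
orientation: [-1.573, 0.003, 0.001]
contact_force: [0.8, -0.1, 0.3]
grip_width: 0.0311
```

```bash
cat > snap.py <<'E'
import sys
from h import *
o=get_obs();print(o['clock'],o['tcp_pos'].round(4) if hasattr(o['tcp_pos'],'round') else o['tcp_pos']);print(R.from_rotvec(o['orientation']).as_matrix().round(3))
for n in sys.argv[2:]: cv2.imwrite(f"pics/{n}{sys.argv[1]}.png",vision.grab_frame(n)[:,:,::-1])
E
python3 snap.py 2 wrist
```

```text
5.65 [0.6292 0.1964 0.1549]
[[ 1.    -0.002  0.001]
 [-0.001 -0.002  1.   ]
 [-0.002 -1.    -0.002]]
```

View pics/wrist2.png

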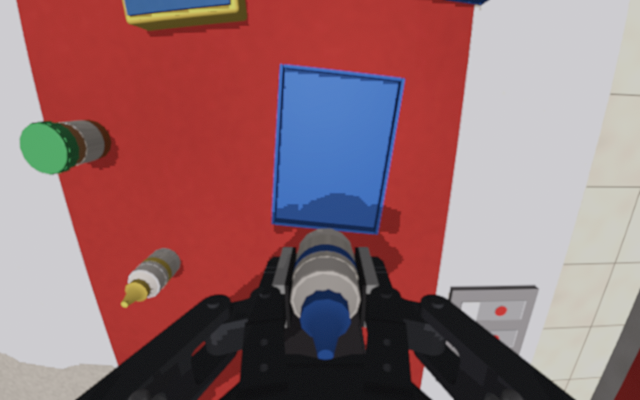

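>>> jog_arm([
  {"gripper":20,"tx":2,"ty":25,"tz":0,"ax":0,"ay":0,"az":0},
  {"gripper":20,"tx":0,"ty":30,"tz":0,"ax":0,"ay":0,"az":0},
  {"gripper":20,"tx":0,"ty":30,"tz":0,"ax":0,"ay":0,"az":0},
  {"gripper":20,"tx":0,"ty":20,"tz":0,"ax":0,"ay":0,"az":0},
  {"gripper":20,"tx":0,"ty":10,"tz":0,"ax":0,"ay":0,"az":0},
  {"gripper":20,"tx":0,"ty":4,"tz":0,"ax":0,"ay":0,"az":0},
  {"gripper":20,"tx":0,"ty":3,"tz":0,"ax":0,"ay":0,"az":0},
  {"gripper":20,"tx":0,"ty":0,"tz":0,"ax":0,"ay":0,"az":0},
  {"gripper":20,"tx":0,"ty":0,"tz":0,"ax":0,"ay":0,"az":0},
])

```text
clock: 6.6
tcp_pos: [0.6325, 0.1986, 0.0354]
orientation: [-1.57, -0.001, -0.001]
contact_force: [0.7, -0.1, -0.7]
grip_width: 0.0309
```

>>> jog_arm([
  {"gripper":20,"tx":0,"ty":3,"tz":0,"ax":0,"ay":0,"az":0},
  {"gripper":20,"tx":0,"ty":1,"tz":0,"ax":0,"ay":0,"az":0},
  {"gripper":20,"tx":0,"ty":0,"tz":0,"ax":0,"ay":0,"az":0},
  {"gripper":20,"tx":0,"ty":0,"tz":0,"ax":0,"ay":0,"az":0},
])

```text
clock: 7.0
tcp_pos: [0.6321, 0.1985, 0.0307]
orientation: [-1.571, -0.0, -0.0]
contact_force: [-0.8, -1.1, 4.2]
grip_width: 0.0304
```

Touching the floor (≈4 N). Release and rise.

>>> jog_arm([
  {"gripper":36,"tx":0,"ty":0,"tz":0,"ax":0,"ay":0,"az":0},
  {"gripper":45,"tx":0,"ty":0,"tz":0,"ax":0,"ay":0,"az":0},
  {"gripper":55,"tx":0,"ty":0,"tz":0,"ax":0,"ay":0,"az":0},
  {"gripper":58,"tx":0,"ty":0,"tz":0,"ax":0,"ay":0,"az":0},
  {"gripper":58,"tx":0,"ty":-10,"tz":0,"ax":0,"ay":0,"az":0},
  {"gripper":58,"tx":0,"ty":-30,"tz":0,"ax":0,"ay":0,"az":0},
  {"gripper":58,"tx":0,"ty":-45,"tz":0,"ax":0,"ay":0,"az":0},
  {"gripper":80,"tx":0,"ty":-45,"tz":0,"ax":0,"ay":0,"az":0},
  {"gripper":80,"tx":0,"ty":0,"tz":0,"ax":0,"ay":0,"az":0},
])

```text
clock: 7.9
tcp_pos: [0.6357, 0.2006, 0.1685]
orientation: [-1.566, -0.009, -0.009]
contact_force: [0.8, 0.9, -0.2]
grip_width: 0.08
```

```bash
python3 snap.py 3 wrist
```

```text
7.9 [0.6357 0.2006 0.1685]
[[ 1.     0.012  0.   ]
 [-0.     0.005  1.   ]
 [ 0.012 -1.     0.005]]
```

View pics/wrist3.png

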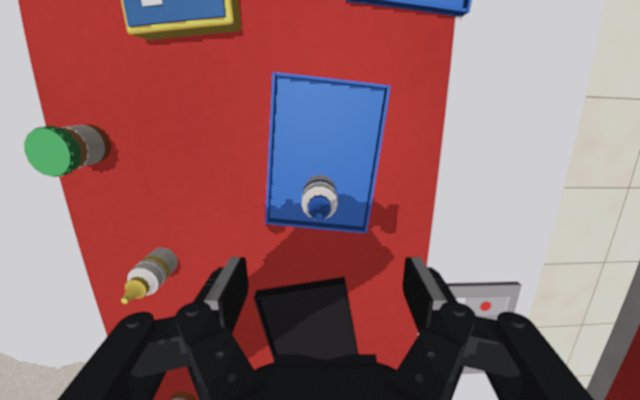

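>>> jog_arm([
  {"gripper":85,"tx":-20,"ty":0,"tz":-10,"ax":0,"ay":0,"az":0},
  {"gripper":85,"tx":-35,"ty":0,"tz":-17,"ax":0,"ay":0,"az":0},
  {"gripper":85,"tx":-35,"ty":0,"tz":-17,"ax":0,"ay":0,"az":0},
  {"gripper":85,"tx":-35,"ty":0,"tz":-17,"ax":0,"ay":0,"az":0},
  {"gripper":85,"tx":-35,"ty":0,"tz":-17,"ax":0,"ay":0,"az":0},
  {"gripper":85,"tx":-20,"ty":0,"tz":-10,"ax":0,"ay":0,"az":0},
  {"gripper":85,"tx":0,"ty":0,"tz":0,"ax":0,"ay":0,"az":0},
  {"gripper":85,"tx":0,"ty":0,"tz":0,"ax":0,"ay":0,"az":0},
])

```text
clock: 8.75
tcp_pos: [0.4517, 0.1101, 0.1602]
orientation: [-1.571, 0.0, -0.0]
contact_force: [-0.2, 0.6, -0.2]
grip_width: 0.0849
```

>>> jog_arm([
  {"gripper":85,"tx":3,"ty":20,"tz":2,"ax":0,"ay":0,"az":0},
  {"gripper":85,"tx":0,"ty":35,"tz":0,"ax":0,"ay":0,"az":0},
  {"gripper":85,"tx":0,"ty":35,"tz":0,"ax":0,"ay":0,"az":0},
  {"gripper":85,"tx":0,"ty":25,"tz":0,"ax":0,"ay":0,"az":0},
  {"gripper":85,"tx":0,"ty":15,"tz":0,"ax":0,"ay":0,"az":0},
  {"gripper":85,"tx":0,"ty":3,"tz":0,"ax":0,"ay":0,"az":0},
  {"gripper":60,"tx":0,"ty":0,"tz":0,"ax":0,"ay":0,"az":0},
  {"gripper":40,"tx":0,"ty":0,"tz":0,"ax":0,"ay":0,"az":0},
  {"gripper":20,"tx":0,"ty":0,"tz":0,"ax":0,"ay":0,"az":0},
  {"gripper":20,"tx":0,"ty":0,"tz":0,"ax":0,"ay":0,"az":0},
  {"gripper":20,"tx":0,"ty":0,"tz":0,"ax":0,"ay":0,"az":0},
  {"gripper":20,"tx":0,"ty":0,"tz":0,"ax":0,"ay":0,"az":0},
])

```text
clock: 9.95
tcp_pos: [0.4556, 0.1125, 0.0283]
orientation: [-1.571, -0.001, -0.002]
contact_force: [-1.1, -0.8, 5.7]
grip_width: 0.031
```

>>> jog_arm([
  {"gripper":20,"tx":0,"ty":-15,"tz":0,"ax":0,"ay":0,"az":0},
  {"gripper":20,"tx":0,"ty":-35,"tz":0,"ax":0,"ay":0,"az":0},
  {"gripper":20,"tx":0,"ty":-40,"tz":0,"ax":0,"ay":0,"az":0},
  {"gripper":20,"tx":0,"ty":-40,"tz":0,"ax":0,"ay":0,"az":0},
  {"gripper":20,"tx":20,"ty":0,"tz":15,"ax":0,"ay":0,"az":0},
  {"gripper":20,"tx":36,"ty":0,"tz":30,"ax":0,"ay":0,"az":0},
  {"gripper":20,"tx":36,"ty":0,"tz":30,"ax":0,"ay":0,"az":0},
  {"gripper":20,"tx":36,"ty":0,"tz":30,"ax":0,"ay":0,"az":0},
  {"gripper":20,"tx":36,"ty":0,"tz":30,"ax":0,"ay":0,"az":0},
  {"gripper":20,"tx":19,"ty":0,"tz":14,"ax":0,"ay":0,"az":0},
  {"gripper":20,"tx":0,"ty":0,"tz":0,"ax":0,"ay":0,"az":0},
  {"gripper":20,"tx":0,"ty":0,"tz":0,"ax":0,"ay":0,"az":0},
])

```text
clock: 11.15
tcp_pos: [0.6374, 0.2612, 0.157]
orientation: [-1.571, 0.001, 0.001]
contact_force: [-0.2, -1.2, -0.4]
grip_width: 0.0309
```

Down to 0.031 (−126).

>>> jog_arm([
  {"gripper":20,"tx":1,"ty":20,"tz":0,"ax":0,"ay":0,"az":0},
  {"gripper":20,"tx":0,"ty":35,"tz":0,"ax":0,"ay":0,"az":0},
  {"gripper":20,"tx":0,"ty":30,"tz":0,"ax":0,"ay":0,"az":0},
  {"gripper":20,"tx":0,"ty":20,"tz":0,"ax":0,"ay":0,"az":0},
  {"gripper":20,"tx":0,"ty":10,"tz":0,"ax":0,"ay":0,"az":0},
  {"gripper":20,"tx":0,"ty":5,"tz":0,"ax":0,"ay":0,"az":0},
  {"gripper":20,"tx":0,"ty":3,"tz":0,"ax":0,"ay":0,"az":0},
  {"gripper":20,"tx":0,"ty":0,"tz":0,"ax":0,"ay":0,"az":0},
  {"gripper":20,"tx":0,"ty":0,"tz":0,"ax":0,"ay":0,"az":0},
])

```text
clock: 12.05
tcp_pos: [0.6394, 0.2616, 0.0354]
orientation: [-1.57, -0.001, -0.001]
contact_force: [-0.1, 1.0, -0.6]
grip_width: 0.031
```

>>> jog_arm([
  {"gripper":20,"tx":0,"ty":3,"tz":0,"ax":0,"ay":0,"az":0},
  {"gripper":20,"tx":0,"ty":1,"tz":0,"ax":0,"ay":0,"az":0},
  {"gripper":20,"tx":0,"ty":0,"tz":0,"ax":0,"ay":0,"az":0},
  {"gripper":36,"tx":0,"ty":0,"tz":0,"ax":0,"ay":0,"az":0},
  {"gripper":45,"tx":0,"ty":0,"tz":0,"ax":0,"ay":0,"az":0},
  {"gripper":55,"tx":0,"ty":0,"tz":0,"ax":0,"ay":0,"az":0},
  {"gripper":58,"tx":0,"ty":0,"tz":0,"ax":0,"ay":0,"az":0},
  {"gripper":58,"tx":0,"ty":-10,"tz":0,"ax":0,"ay":0,"az":0},
  {"gripper":58,"tx":0,"ty":-30,"tz":0,"ax":0,"ay":0,"az":0},
  {"gripper":58,"tx":0,"ty":-45,"tz":0,"ax":0,"ay":0,"az":0},
  {"gripper":80,"tx":0,"ty":-45,"tz":0,"ax":0,"ay":0,"az":0},
  {"gripper":80,"tx":0,"ty":0,"tz":0,"ax":0,"ay":0,"az":0},
])

```text
clock: 13.25
tcp_pos: [0.6425, 0.264, 0.1688]
orientation: [-1.565, -0.009, -0.009]
contact_force: [0.7, 0.7, 0.9]
grip_width: 0.0801
```

>>> jog_arm([
  {"gripper":85,"tx":-20,"ty":0,"tz":-2,"ax":0,"ay":0,"az":0},
  {"gripper":85,"tx":-36,"ty":0,"tz":-3,"ax":0,"ay":0,"az":0},
  {"gripper":85,"tx":-36,"ty":0,"tz":-3,"ax":0,"ay":0,"az":0},
  {"gripper":85,"tx":-36,"ty":0,"tz":-3,"ax":0,"ay":0,"az":0},
  {"gripper":85,"tx":-36,"ty":0,"tz":-3,"ax":0,"ay":0,"az":0},
  {"gripper":85,"tx":-36,"ty":0,"tz":-3,"ax":0,"ay":0,"az":0},
  {"gripper":85,"tx":-20,"ty":0,"tz":-2,"ax":0,"ay":0,"az":0},
  {"gripper":85,"tx":-18,"ty":0,"tz":0,"ax":0,"ay":0,"az":0},
  {"gripper":85,"tx":0,"ty":0,"tz":0,"ax":0,"ay":0,"az":0},
  {"gripper":85,"tx":0,"ty":0,"tz":0,"ax":0,"ay":0,"az":0},
])

```text
clock: 14.25
tcp_pos: [0.4014, 0.2425, 0.1608]
orientation: [-1.571, -0.001, -0.001]
contact_force: [0.3, -0.7, 0.4]
grip_width: 0.0851
```

```bash
python3 snap.py 4 wrist
```

```text
14.25 [0.4014 0.2425 0.1608]
[[ 1.     0.001 -0.   ]
 [ 0.     0.     1.   ]
 [ 0.001 -1.     0.   ]]
```

View pics/wrist4.png

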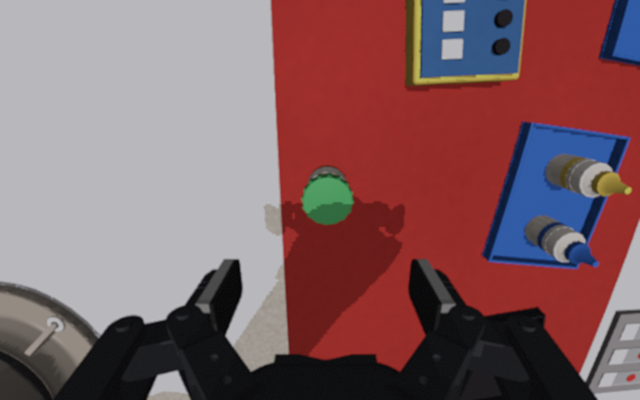

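>>> jog_arm([
  {"gripper":85,"tx":2,"ty":20,"tz":2,"ax":0,"ay":0,"az":0},
  {"gripper":85,"tx":0,"ty":35,"tz":0,"ax":0,"ay":0,"az":0},
  {"gripper":85,"tx":0,"ty":35,"tz":0,"ax":0,"ay":0,"az":0},
  {"gripper":85,"tx":0,"ty":25,"tz":0,"ax":0,"ay":0,"az":0},
  {"gripper":85,"tx":0,"ty":17,"tz":0,"ax":0,"ay":0,"az":0},
  {"gripper":85,"tx":0,"ty":8,"tz":0,"ax":0,"ay":0,"az":0},
  {"gripper":65,"tx":0,"ty":0,"tz":0,"ax":0,"ay":0,"az":0},
  {"gripper":50,"tx":0,"ty":0,"tz":0,"ax":0,"ay":0,"az":0},
  {"gripper":25,"tx":0,"ty":0,"tz":0,"ax":0,"ay":0,"az":0},
  {"gripper":25,"tx":0,"ty":0,"tz":0,"ax":0,"ay":0,"az":0},
  {"gripper":25,"tx":0,"ty":0,"tz":0,"ax":0,"ay":0,"az":0},
  {"gripper":25,"tx":0,"ty":0,"tz":0,"ax":0,"ay":0,"az":0},
])

```text
clock: 15.5
tcp_pos: [0.4038, 0.2449, 0.0214]
orientation: [-1.57, -0.002, -0.002]
contact_force: [-0.1, -0.1, 7.0]
grip_width: 0.039
```

>>> jog_arm([
  {"gripper":25,"tx":0,"ty":-15,"tz":0,"ax":0,"ay":0,"az":0},
  {"gripper":25,"tx":0,"ty":-35,"tz":0,"ax":0,"ay":0,"az":0},
  {"gripper":25,"tx":0,"ty":-45,"tz":0,"ax":0,"ay":0,"az":0},
  {"gripper":25,"tx":0,"ty":-45,"tz":0,"ax":0,"ay":0,"az":0},
  {"gripper":25,"tx":10,"ty":0,"tz":-20,"ax":0,"ay":0,"az":0},
  {"gripper":25,"tx":19,"ty":0,"tz":-40,"ax":0,"ay":0,"az":0},
  {"gripper":25,"tx":19,"ty":0,"tz":-40,"ax":0,"ay":0,"az":0},
  {"gripper":25,"tx":19,"ty":0,"tz":-40,"ax":0,"ay":0,"az":0},
  {"gripper":25,"tx":19,"ty":0,"tz":-40,"ax":0,"ay":0,"az":0},
  {"gripper":25,"tx":19,"ty":0,"tz":-40,"ax":0,"ay":0,"az":0},
  {"gripper":25,"tx":19,"ty":0,"tz":-40,"ax":0,"ay":0,"az":0},
  {"gripper":25,"tx":19,"ty":0,"tz":-40,"ax":0,"ay":0,"az":0},
])

```text
clock: 16.7
tcp_pos: [0.5462, -0.0576, 0.1607]
orientation: [-1.571, -0.0, -0.0]
contact_force: [-0.0, 1.0, -1.1]
grip_width: 0.0391
```

>>> jog_arm([
  {"gripper":25,"tx":19,"ty":0,"tz":-40,"ax":0,"ay":0,"az":0},
  {"gripper":25,"tx":19,"ty":0,"tz":-40,"ax":0,"ay":0,"az":0},
  {"gripper":25,"tx":19,"ty":0,"tz":-40,"ax":0,"ay":0,"az":0},
  {"gripper":25,"tx":19,"ty":0,"tz":-40,"ax":0,"ay":0,"az":0},
  {"gripper":25,"tx":8,"ty":0,"tz":-20,"ax":0,"ay":0,"az":0},
  {"gripper":25,"tx":0,"ty":0,"tz":0,"ax":0,"ay":0,"az":0},
  {"gripper":25,"tx":0,"ty":0,"tz":0,"ax":0,"ay":0,"az":0},
])

```text
clock: 17.4
tcp_pos: [0.6294, -0.2355, 0.1601]
orientation: [-1.57, 0.001, -0.0]
contact_force: [0.6, 1.0, -0.8]
grip_width: 0.0395
```

```bash
python3 snap.py 5 wrist
```

```text
17.4 [ 0.6294 -0.2355  0.1601]
[[ 1.    -0.001  0.001]
 [-0.001  0.001  1.   ]
 [-0.001 -1.     0.001]]
```

View pics/wrist5.png

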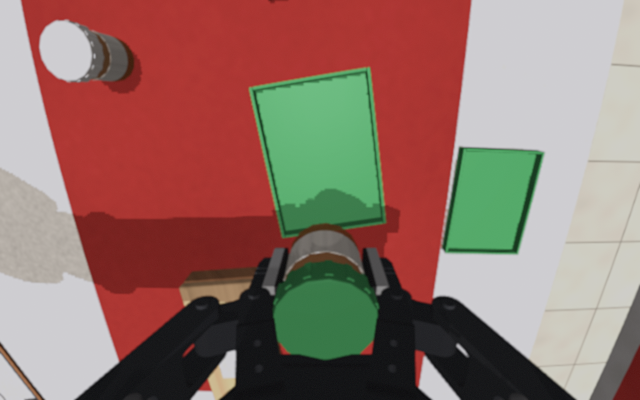

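>>> jog_arm([
  {"gripper":25,"tx":1,"ty":20,"tz":0,"ax":0,"ay":0,"az":0},
  {"gripper":25,"tx":0,"ty":35,"tz":0,"ax":0,"ay":0,"az":0},
  {"gripper":25,"tx":0,"ty":35,"tz":0,"ax":0,"ay":0,"az":0},
  {"gripper":25,"tx":0,"ty":20,"tz":0,"ax":0,"ay":0,"az":0},
  {"gripper":25,"tx":0,"ty":12,"tz":0,"ax":0,"ay":0,"az":0},
  {"gripper":25,"tx":0,"ty":6,"tz":0,"ax":0,"ay":0,"az":0},
  {"gripper":25,"tx":0,"ty":4,"tz":0,"ax":0,"ay":0,"az":0},
  {"gripper":25,"tx":0,"ty":0,"tz":0,"ax":0,"ay":0,"az":0},
  {"gripper":25,"tx":0,"ty":0,"tz":0,"ax":0,"ay":0,"az":0},
])

```text
clock: 18.35
tcp_pos: [0.6315, -0.2358, 0.0294]
orientation: [-1.571, -0.001, -0.001]
contact_force: [-0.9, 0.3, -0.3]
grip_width: 0.0391
```

>>> jog_arm([
  {"gripper":25,"tx":0,"ty":3,"tz":0,"ax":0,"ay":0,"az":0},
  {"gripper":25,"tx":0,"ty":1.5,"tz":0,"ax":0,"ay":0,"az":0},
  {"gripper":25,"tx":0,"ty":0,"tz":0,"ax":0,"ay":0,"az":0},
  {"gripper":42,"tx":0,"ty":0,"tz":0,"ax":0,"ay":0,"az":0},
  {"gripper":50,"tx":0,"ty":0,"tz":0,"ax":0,"ay":0,"az":0},
  {"gripper":58,"tx":0,"ty":0,"tz":0,"ax":0,"ay":0,"az":0},
  {"gripper":62,"tx":0,"ty":0,"tz":0,"ax":0,"ay":0,"az":0},
  {"gripper":62,"tx":0,"ty":-10,"tz":0,"ax":0,"ay":0,"az":0},
  {"gripper":62,"tx":0,"ty":-30,"tz":0,"ax":0,"ay":0,"az":0},
  {"gripper":62,"tx":0,"ty":-45,"tz":0,"ax":0,"ay":0,"az":0},
  {"gripper":80,"tx":0,"ty":-45,"tz":0,"ax":0,"ay":0,"az":0},
  {"gripper":80,"tx":0,"ty":0,"tz":0,"ax":0,"ay":0,"az":0},
])

```text
clock: 19.55
tcp_pos: [0.6353, -0.2365, 0.1621]
orientation: [-1.574, -0.01, -0.01]
contact_force: [0.1, -0.1, -0.0]
grip_width: 0.0801
```

>>> jog_arm([
  {"gripper":85,"tx":-20,"ty":0,"tz":12,"ax":0,"ay":0,"az":0},
  {"gripper":85,"tx":-35,"ty":0,"tz":22,"ax":0,"ay":0,"az":0},
  {"gripper":85,"tx":-35,"ty":0,"tz":22,"ax":0,"ay":0,"az":0},
  {"gripper":85,"tx":-35,"ty":0,"tz":22,"ax":0,"ay":0,"az":0},
  {"gripper":85,"tx":-35,"ty":0,"tz":22,"ax":0,"ay":0,"az":0},
  {"gripper":85,"tx":-34,"ty":0,"tz":22,"ax":0,"ay":0,"az":0},
  {"gripper":85,"tx":0,"ty":0,"tz":0,"ax":0,"ay":0,"az":0},
  {"gripper":85,"tx":0,"ty":0,"tz":0,"ax":0,"ay":0,"az":0},
])

```text
clock: 20.35
tcp_pos: [0.4368, -0.1136, 0.1544]
orientation: [-1.572, -0.002, -0.0]
contact_force: [0.4, -0.2, -0.1]
grip_width: 0.0851
```

```bash
python3 snap.py 6 wrist scene
```

```text
20.35 [ 0.4368 -0.1136  0.1544]
[[ 1.     0.001 -0.001]
 [ 0.001 -0.001  1.   ]
 [ 0.001 -1.    -0.001]]
```

View pics/scene6.png

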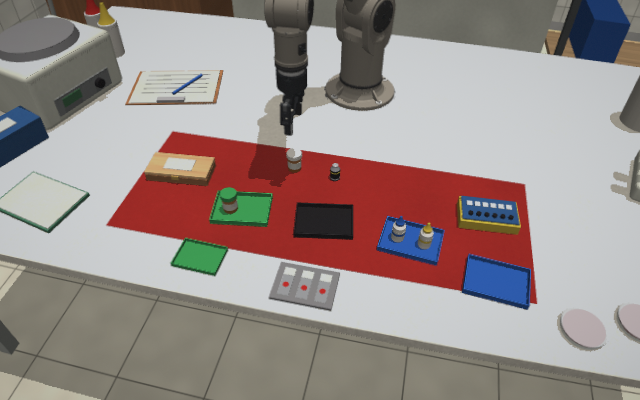

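Three placed upright; the green jar stands in the green tray (px 229,200). Next the white jar: down 133.

>>> jog_arm([
  {"gripper":85,"tx":1,"ty":20,"tz":0,"ax":0,"ay":0,"az":0},
  {"gripper":85,"tx":0,"ty":35,"tz":0,"ax":0,"ay":0,"az":0},
  {"gripper":85,"tx":0,"ty":35,"tz":0,"ax":0,"ay":0,"az":0},
  {"gripper":85,"tx":0,"ty":22,"tz":0,"ax":0,"ay":0,"az":0},
  {"gripper":85,"tx":0,"ty":14,"tz":0,"ax":0,"ay":0,"az":0},
  {"gripper":85,"tx":0,"ty":7,"tz":0,"ax":0,"ay":0,"az":0},
  {"gripper":65,"tx":0,"ty":0,"tz":0,"ax":0,"ay":0,"az":0},
  {"gripper":50,"tx":0,"ty":0,"tz":0,"ax":0,"ay":0,"az":0},
  {"gripper":25,"tx":0,"ty":0,"tz":0,"ax":0,"ay":0,"az":0},
  {"gripper":25,"tx":0,"ty":0,"tz":0,"ax":0,"ay":0,"az":0},
  {"gripper":25,"tx":0,"ty":0,"tz":0,"ax":0,"ay":0,"az":0},
  {"gripper":25,"tx":0,"ty":0,"tz":0,"ax":0,"ay":0,"az":0},
])

```text
clock: 21.65
tcp_pos: [0.4388, -0.1139, 0.0217]
orientation: [-1.571, -0.001, -0.002]
contact_force: [-0.3, 0.4, 5.6]
grip_width: 0.0394
```

>>> jog_arm([
  {"gripper":25,"tx":0,"ty":-15,"tz":0,"ax":0,"ay":0,"az":0},
  {"gripper":25,"tx":0,"ty":-35,"tz":0,"ax":0,"ay":0,"az":0},
  {"gripper":25,"tx":0,"ty":-45,"tz":0,"ax":0,"ay":0,"az":0},
  {"gripper":25,"tx":0,"ty":-45,"tz":0,"ax":0,"ay":0,"az":0},
  {"gripper":25,"tx":20,"ty":0,"tz":-6,"ax":0,"ay":0,"az":0},
  {"gripper":25,"tx":36,"ty":0,"tz":-12,"ax":0,"ay":0,"az":0},
  {"gripper":25,"tx":36,"ty":0,"tz":-12,"ax":0,"ay":0,"az":0},
  {"gripper":25,"tx":36,"ty":0,"tz":-12,"ax":0,"ay":0,"az":0},
  {"gripper":25,"tx":36,"ty":0,"tz":-11,"ax":0,"ay":0,"az":0},
  {"gripper":25,"tx":18,"ty":0,"tz":-5,"ax":0,"ay":0,"az":0},
  {"gripper":25,"tx":0,"ty":0,"tz":0,"ax":0,"ay":0,"az":0},
  {"gripper":25,"tx":0,"ty":0,"tz":0,"ax":0,"ay":0,"az":0},
])

```text
clock: 22.85
tcp_pos: [0.619, -0.1713, 0.1604]
orientation: [-1.57, 0.001, 0.001]
contact_force: [0.0, -0.3, -1.1]
grip_width: 0.0394
```

>>> jog_arm([
  {"gripper":25,"tx":1,"ty":20,"tz":0,"ax":0,"ay":0,"az":0},
  {"gripper":25,"tx":0,"ty":35,"tz":0,"ax":0,"ay":0,"az":0},
  {"gripper":25,"tx":0,"ty":35,"tz":0,"ax":0,"ay":0,"az":0},
  {"gripper":25,"tx":0,"ty":20,"tz":0,"ax":0,"ay":0,"az":0},
  {"gripper":25,"tx":0,"ty":12,"tz":0,"ax":0,"ay":0,"az":0},
  {"gripper":25,"tx":0,"ty":6,"tz":0,"ax":0,"ay":0,"az":0},
  {"gripper":25,"tx":0,"ty":4,"tz":0,"ax":0,"ay":0,"az":0},
  {"gripper":25,"tx":0,"ty":0,"tz":0,"ax":0,"ay":0,"az":0},
  {"gripper":25,"tx":0,"ty":0,"tz":0,"ax":0,"ay":0,"az":0},
])

```text
clock: 23.75
tcp_pos: [0.6215, -0.1717, 0.0299]
orientation: [-1.571, -0.001, -0.001]
contact_force: [0.0, -0.1, -0.8]
grip_width: 0.039
```

>>> jog_arm([
  {"gripper":25,"tx":0,"ty":3,"tz":0,"ax":0,"ay":0,"az":0},
  {"gripper":25,"tx":0,"ty":1.5,"tz":0,"ax":0,"ay":0,"az":0},
  {"gripper":25,"tx":0,"ty":0,"tz":0,"ax":0,"ay":0,"az":0},
  {"gripper":42,"tx":0,"ty":0,"tz":0,"ax":0,"ay":0,"az":0},
  {"gripper":50,"tx":0,"ty":0,"tz":0,"ax":0,"ay":0,"az":0},
  {"gripper":58,"tx":0,"ty":0,"tz":0,"ax":0,"ay":0,"az":0},
  {"gripper":62,"tx":0,"ty":0,"tz":0,"ax":0,"ay":0,"az":0},
  {"gripper":62,"tx":0,"ty":-10,"tz":0,"ax":0,"ay":0,"az":0},
  {"gripper":62,"tx":0,"ty":-30,"tz":0,"ax":0,"ay":0,"az":0},
  {"gripper":62,"tx":0,"ty":-45,"tz":0,"ax":0,"ay":0,"az":0},
  {"gripper":80,"tx":0,"ty":-45,"tz":0,"ax":0,"ay":0,"az":0},
  {"gripper":80,"tx":0,"ty":0,"tz":0,"ax":0,"ay":0,"az":0},
])

```text
clock: 24.95
tcp_pos: [0.6252, -0.172, 0.1622]
orientation: [-1.573, -0.009, -0.01]
contact_force: [1.7, 0.3, 0.9]
grip_width: 0.08
```

Objective at (0.455, 0.0045): dx ≈ −168, dy ≈ +176.

>>> jog_arm([
  {"gripper":85,"tx":-18,"ty":0,"tz":18,"ax":0,"ay":0,"az":0},
  {"gripper":85,"tx":-30,"ty":0,"tz":32,"ax":0,"ay":0,"az":0},
  {"gripper":85,"tx":-30,"ty":0,"tz":32,"ax":0,"ay":0,"az":0},
  {"gripper":85,"tx":-30,"ty":0,"tz":32,"ax":0,"ay":0,"az":0},
  {"gripper":85,"tx":-30,"ty":0,"tz":32,"ax":0,"ay":0,"az":0},
  {"gripper":85,"tx":-30,"ty":0,"tz":31,"ax":0,"ay":0,"az":0},
  {"gripper":85,"tx":0,"ty":0,"tz":0,"ax":0,"ay":0,"az":0},
  {"gripper":85,"tx":0,"ty":0,"tz":0,"ax":0,"ay":0,"az":0},
])

```text
clock: 25.75
tcp_pos: [0.4528, 0.0058, 0.1549]
orientation: [-1.571, -0.002, 0.001]
contact_force: [0.5, -0.8, -0.0]
grip_width: 0.085
```

>>> jog_arm([
  {"gripper":85,"tx":2,"ty":20,"tz":-1,"ax":0,"ay":0,"az":0},
  {"gripper":85,"tx":0,"ty":35,"tz":0,"ax":0,"ay":0,"az":0},
  {"gripper":85,"tx":0,"ty":35,"tz":0,"ax":0,"ay":0,"az":0},
  {"gripper":85,"tx":0,"ty":25,"tz":0,"ax":0,"ay":0,"az":0},
  {"gripper":85,"tx":0,"ty":14,"tz":0,"ax":0,"ay":0,"az":0},
  {"gripper":85,"tx":0,"ty":8,"tz":0,"ax":0,"ay":0,"az":0},
  {"gripper":60,"tx":0,"ty":0,"tz":0,"ax":0,"ay":0,"az":0},
  {"gripper":40,"tx":0,"ty":0,"tz":0,"ax":0,"ay":0,"az":0},
  {"gripper":15,"tx":0,"ty":0,"tz":0,"ax":0,"ay":0,"az":0},
  {"gripper":15,"tx":0,"ty":0,"tz":0,"ax":0,"ay":0,"az":0},
  {"gripper":15,"tx":0,"ty":0,"tz":0,"ax":0,"ay":0,"az":0},
  {"gripper":15,"tx":0,"ty":0,"tz":0,"ax":0,"ay":0,"az":0},
])

```text
clock: 26.95
tcp_pos: [0.4553, 0.0042, 0.0182]
orientation: [-1.571, -0.001, -0.001]
contact_force: [-2.5, 0.3, 5.1]
grip_width: 0.0271
```

>>> jog_arm([
  {"gripper":15,"tx":0,"ty":-15,"tz":0,"ax":0,"ay":0,"az":0},
  {"gripper":15,"tx":0,"ty":-35,"tz":0,"ax":0,"ay":0,"az":0},
  {"gripper":15,"tx":0,"ty":-45,"tz":0,"ax":0,"ay":0,"az":0},
  {"gripper":15,"tx":0,"ty":-35,"tz":0,"ax":0,"ay":0,"az":0},
  {"gripper":15,"tx":20,"ty":0,"tz":1,"ax":0,"ay":0,"az":0},
  {"gripper":15,"tx":35,"ty":0,"tz":1,"ax":0,"ay":0,"az":0},
  {"gripper":15,"tx":35,"ty":0,"tz":1,"ax":0,"ay":0,"az":0},
  {"gripper":15,"tx":35,"ty":0,"tz":1,"ax":0,"ay":0,"az":0},
  {"gripper":15,"tx":25,"ty":0,"tz":1,"ax":0,"ay":0,"az":0},
  {"gripper":15,"tx":16,"ty":0,"tz":1,"ax":0,"ay":0,"az":0},
  {"gripper":15,"tx":0,"ty":0,"tz":0,"ax":0,"ay":0,"az":0},
  {"gripper":15,"tx":0,"ty":0,"tz":0,"ax":0,"ay":0,"az":0},
])

```text
clock: 28.15
tcp_pos: [0.6201, 0.0104, 0.1472]
orientation: [-1.571, 0.001, 0.001]
contact_force: [0.1, -0.0, -0.6]
grip_width: 0.0269
```

```bash
python3 snap.py 7 wrist
```

```text
28.15 [0.6201 0.0104 0.1472]
[[ 1.    -0.001 -0.   ]
 [ 0.    -0.     1.   ]
 [-0.001 -1.    -0.   ]]
```

View pics/wrist7.png

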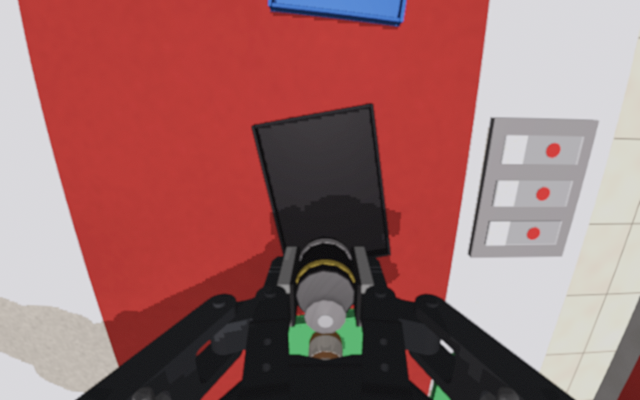

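Objective held upright. Contact expected at TCP z ≈ 0.0212; descend 121 then settle.

>>> jog_arm([
  {"gripper":15,"tx":0,"ty":20,"tz":0,"ax":0,"ay":0,"az":0},
  {"gripper":15,"tx":0,"ty":35,"tz":0,"ax":0,"ay":0,"az":0},
  {"gripper":15,"tx":0,"ty":30,"tz":0,"ax":0,"ay":0,"az":0},
  {"gripper":15,"tx":0,"ty":18,"tz":0,"ax":0,"ay":0,"az":0},
  {"gripper":15,"tx":0,"ty":10,"tz":0,"ax":0,"ay":0,"az":0},
  {"gripper":15,"tx":0,"ty":5,"tz":0,"ax":0,"ay":0,"az":0},
  {"gripper":15,"tx":0,"ty":3,"tz":0,"ax":0,"ay":0,"az":0},
  {"gripper":15,"tx":0,"ty":0,"tz":0,"ax":0,"ay":0,"az":0},
  {"gripper":15,"tx":0,"ty":0,"tz":0,"ax":0,"ay":0,"az":0},
])

```text
clock: 29.1
tcp_pos: [0.6215, 0.0104, 0.0273]
orientation: [-1.571, -0.001, -0.001]
contact_force: [0.1, 0.8, -1.2]
grip_width: 0.0271
```

>>> jog_arm([
  {"gripper":15,"tx":0,"ty":3.5,"tz":0,"ax":0,"ay":0,"az":0},
  {"gripper":15,"tx":0,"ty":2,"tz":0,"ax":0,"ay":0,"az":0},
  {"gripper":15,"tx":0,"ty":0,"tz":0,"ax":0,"ay":0,"az":0},
  {"gripper":32,"tx":0,"ty":0,"tz":0,"ax":0,"ay":0,"az":0},
  {"gripper":42,"tx":0,"ty":0,"tz":0,"ax":0,"ay":0,"az":0},
  {"gripper":52,"tx":0,"ty":0,"tz":0,"ax":0,"ay":0,"az":0},
  {"gripper":55,"tx":0,"ty":0,"tz":0,"ax":0,"ay":0,"az":0},
  {"gripper":55,"tx":0,"ty":-10,"tz":0,"ax":0,"ay":0,"az":0},
  {"gripper":55,"tx":0,"ty":-30,"tz":0,"ax":0,"ay":0,"az":0},
  {"gripper":55,"tx":0,"ty":-45,"tz":0,"ax":0,"ay":0,"az":0},
  {"gripper":55,"tx":0,"ty":-45,"tz":0,"ax":0,"ay":0,"az":0},
  {"gripper":55,"tx":0,"ty":-20,"tz":0,"ax":0,"ay":0,"az":0},
])

```text
clock: 30.3
tcp_pos: [0.6229, 0.011, 0.1762]
orientation: [-1.57, -0.005, -0.005]
contact_force: [-0.6, 1.0, 0.3]
grip_width: 0.0549
```

>>> jog_arm([
  {"gripper":55,"tx":-30,"ty":0,"tz":0,"ax":0,"ay":0,"az":0},
  {"gripper":55,"tx":-40,"ty":0,"tz":0,"ax":0,"ay":0,"az":0},
  {"gripper":55,"tx":-40,"ty":0,"tz":0,"ax":0,"ay":0,"az":0},
  {"gripper":55,"tx":-40,"ty":0,"tz":0,"ax":0,"ay":0,"az":0},
  {"gripper":55,"tx":-20,"ty":0,"tz":0,"ax":0,"ay":0,"az":0},
  {"gripper":55,"tx":0,"ty":0,"tz":0,"ax":0,"ay":0,"az":0},
  {"gripper":55,"tx":0,"ty":0,"tz":0,"ax":0,"ay":0,"az":0},
  {"gripper":55,"tx":0,"ty":0,"tz":0,"ax":0,"ay":0,"az":0},
])

```text
clock: 31.1
tcp_pos: [0.4523, 0.0106, 0.1714]
orientation: [-1.57, -0.001, -0.002]
contact_force: [0.8, -0.1, 0.6]
grip_width: 0.0551
```

```bash
python3 snap.py 8 top scene
python3 - <<'E'
import cv2
a=cv2.imread('pics/scene8.png')[130:310,140:540];cv2.imwrite('pics/c8.png',cv2.resize(a,None,fx=2,fy=2,interpolation=cv2.INTER_CUBIC))
a=cv2.imread('pics/top8.png')[130:300,110:530];cv2.imwrite('pics/t8.png',cv2.resize(a,None,fx=1.9,fy=1.9,interpolation=cv2.INTER_CUBIC))
E
```

```text
31.1 [0.4523 0.0106 0.1714]
[[ 1.     0.002  0.   ]
 [-0.     0.     1.   ]
 [ 0.002 -1.     0.   ]]
```

View pics/c8.png

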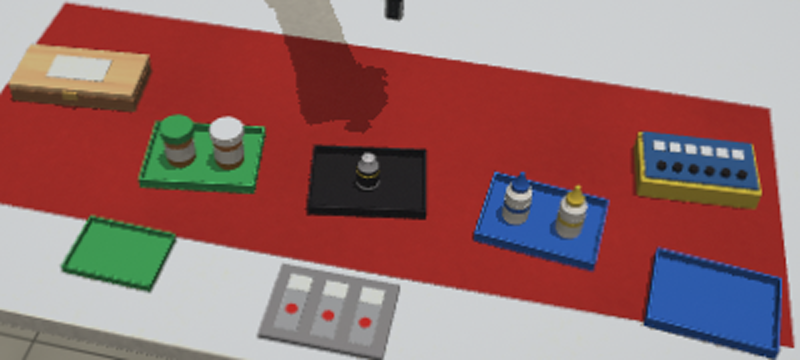

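View pics/t8.png

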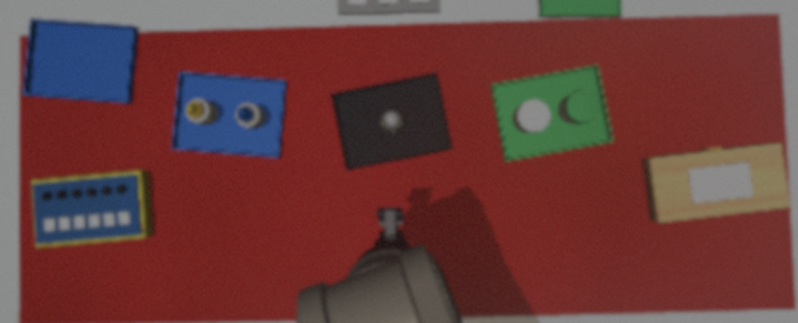

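Run:
```python
from h import *
c=vision.get_calibration('top')
f=lambda u,v,z:toplane(c,(u/1.9+110-.2,v/1.9+130-.2),z)
for n,p,t,a in (('wjar',f(533,115,.061),(.6258,-.2038),.156),('gjar',f(577,107,.061),(.6258,-.2038),.156),('y',f(199,110,.06),(.6356,.2292),-.105),('b',f(249,115,.06),(.6356,.2292),-.105),('obj',f(391,119,.053),(.6206,.010),.171)):
    d=p[:2]-t;print(n,(np.array([[np.cos(a),np.sin(a)],[-np.sin(a),np.cos(a)]])@d).round(4))
from bench import ticket
print(ticket.hand_in())
```

```text
wjar [-0.0005  0.0331]
gjar [-0.0006 -0.0238]
y [-0.0002  0.0273]
b [-0.0016 -0.0378]
obj [-0.0002 -0.0002]
the job is handed in; nothing more can be done
None
```

I placed all five items and handed the job in at about 31 s of the 122 s allowed. Both droppers stand in the blue tray nearest the base, both jars in the larger green tray and the objective in the black tray.

- **Placement:** the last scene and top pictures show all five upright inside their rims, with the gripper clear of everything. Measured from the last top picture, every item is within 2 mm of its tray's x centre line. Along y the furthest out is the blue dropper, at 38 mm of the 56 mm allowed.
- **Disagreement in one check:** the green jar read y −24 mm there, against the −32 mm where I set it down. Its lid is nearly the same colour as the tray, so only its shadow edge showed. Both values are well inside the limit, so I left it.
- **Bystanders:** in the pictures the tally counter and slide box look to be where they started. I never went near them, but I did not measure their positions.
- **Forces:** readings at the ends of the moves stayed at about 7 N or less; I did not see readings in between.

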